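# Hold the spring clip open around the circuit card

### The job

Pick up the spring clip by its two handles, squeeze them so that its jaws are spread wide open, and lower it over the middle of the top edge of the wider of the two upright cards, so that the card's edge stands well inside the open jaws without the clip touching it. Finish still holding the clip like that, squeezed open and still, ready for a colleague to slip a second sheet in beside the card (do not let go). Leave the card standing where it is and disturb nothing else on the worktop.

Things in the scene. Friction and masses are not known exactly. Their poses are not given: they have to be found in the camera images.
- clip_pivot (a point): Hinge of the one steel spring clip (like a large bulldog clip, loose, about 90 g, 30 mm wide), at its centre. It stands on its closed jaws with the hinge 42 mm above the worktop. z up, y along the hinge axis, x across the jaws; same both ways round. Jaws reach 42 mm below the hinge (40 when open); the space inside them is open up to 6 mm below the hinge
- clip_grip (a point): Where to grasp the clip, between its handles 24 mm above the hinge, axes as there. Two flat handles, 30 mm wide, rise to 39 mm above the hinge in a V: 50 mm over the outer faces at the top, 23 mm near the hinge. Squeeze them together along x from above: they end parallel at a stop, 28 mm over the outer faces, jaws fully open
- jaw_near (a joint): Angle of the clip's jaw on its own -x side (rad): 0 shut (2 mm between the lips), 0.3 fully open (23 mm between the lips). The jaws move together, mirrored. A spring shuts them: each handle takes about 4 N near its top to start moving and 7 N to reach the stop; a grip of 20 to 30 N does no harm
- jaw_far (a joint): Angle of the clip's jaw on its +x side (rad): 0 shut, 0.3 fully open
- wide_card_edge (a point): Middle of the top edge of the wider card, 110 mm above the worktop. The card is a stiff white board 4 mm thick and 100 mm wide, upright in an aluminium foot. y runs along the top edge, x across the card's thickness, z up
- wide_card: The stand of the wider card, loose, 0.8 kg: foot 70 x 110 mm and 28 mm high (the long side along the card). Origin under its centre, axes as its edge point
- narrow_card: A like stand with a narrower card (56 mm wide, 110 mm high): not the one wanted. Origin under its centre. The two stands may change places
- breaker: White circuit breaker lying on the worktop, 70 x 36 x 50 mm; bystander, origin under its centre
- tape_roll: Roll of black tape lying flat, 68 mm across, 19 mm high; bystander, origin under its centre
- carton: Small cardboard carton 80 x 120 x 45 mm; bystander, origin under its centre
- screwdriver: Screwdriver 190 mm long with black handle, lying; bystander
- terminal_jar: Small clear jar, 48 mm across, 60 mm high, black cap; bystander, origin under its centre
- screw_tray: Grey divided tray 100 x 140 x 30 mm; bystander, origin under its centre
- pliers: Pliers with orange handles lying flat, about 155 mm long; bystander
Not all that is in view belongs to the job. What is shaped like the part that bears clip_pivot but green or red is not meant.

How it is judged:
On the way:
1. the clip is lifted clear of the worktop in the fingers (height (world z) of clip_pivot above 0.085 m and contact force between the fingers and clip above 1 N), for 0.2 s.
At the end, for the whole second after the job is handed in: Clip held still and upright in the fingers, jaws open over 0.2 rad, hinge 9-34 mm above the wide card's top edge, within 8 mm across and 18 mm along of its middle, in line within 0.2 rad, card untouched (<0.3 N), within 12 mm of its start and upright (value of joint each of jaw_near, jaw_far above 0.2 rad and x of wide_card_edge in the frame of clip_pivot between -0.008 and 0.008 m and y of wide_card_edge in the frame of clip_pivot between -0.018 and 0.018 m and z of wide_card_edge in the frame of clip_pivot between -0.034 and -0.009 m and angle between the y axis of clip and the y axis of wide_card, either way round below 0.2 rad and angle between clip_pivot's own z axis and vertical below 0.2 rad and contact force between the fingers and clip above 2 N and contact force between each of clip, the fingers and wide_card below 0.3 N and distance of wide_card_edge from where it was at the start of the episode below 0.012 m and angle between wide_card's own z axis and vertical below 0.05 rad and linear speed of clip below 0.02 m/s); the arm keeps its last pose, push and grip.
It fails at once if a bystander or the narrow card is moved more than 30 mm or tipped (distance of any of narrow_card, breaker, tape_roll, carton, screwdriver, terminal_jar, screw_tray, pliers from where it was at the start of the episode above 0.03 m or angle between narrow_card's own z axis and vertical above 0.3 rad).
It fails at once if the wide card is shoved more than 30 mm or tipped (distance of wide_card_edge from where it was at the start of the episode above 0.03 m or angle between wide_card's own z axis and vertical above 0.3 rad).
It also fails if it takes over 35 s, if anything falls off the work surface, if the arm or the gripper's body presses on something with over 40 N, if the wrist force passes 120 N, or if a joint passes its speed limit or range.

### The arm

A 6-joint arm with a two-finger parallel gripper is mounted at the origin on the work surface. World frame = base frame: x ahead of the robot, y to its left, z up, the work surface at z = 0. Lengths are in m, angles in rad, forces in N, time in s.
With the tool pointing down it reaches from about 0.3 to 0.775 m from the base axis. Payload 14.6 kg.
Tool frame: the origin (TCP) lies at the centre of the arm's flange, where the gripper is bolted on; the fingertips stand 173 mm ahead of it and the grasp point (between the pads) lies 155 mm ahead of it; x points along the fingers, z is the direction in which the jaws open and shut, and the axes are right-handed (so a half turn about x gives the same grasp; the last joint's range is limited). The gripper opens to 85 mm and grips with 20 to 120 N. Pads are 22 mm wide; open, the fingers measure 114 mm over their backs; the gripper's body (76 mm by 85 mm) begins 54 mm behind the grasp point. The pads swing forward as they close: fully open they stand 13 mm farther back than shut.
Start: joints at [1.143, 0.3, 1.521, -0, 1.321, -0.067], TCP at [0.194, 0.515, 0.405] pointing down, gripper open.
Joint ranges: [-3.03, 3.03], [-0.79, 2.21], [0.23, 2.52], [-1.04, 4.18], [0, 3.07], [-2.55, 2.55]. Speed limits (rad/s): [2.22, 2.22, 2.57, 3.14, 3.14, 3.14].

### API

Orientations are given as a unit quaternion [w, x, y, z].
In Python, from bench import telemetry, viewer, order gives the robot as it stands.
- The arm moves only by the tool apply_moves, never from a script. Its argument "commands" is one flat list of numbers, 7 for each row, row after row: the shift along the tool's x, y, z in cm, then the turn, a rotation vector about the tool's x, y, z in degrees, then the opening, from -1 (shut) to 1 (fully open). A call has 1 to 10 rows; each row shifts and turns the commanded pose from where the row before left it, along the tool's axes as they then stand; what a row does not reach is not made up. A row lasts 1/10 s, in which the tool goes at most 50 mm and 8.59 degrees, less where a joint would pass 70% of its speed; a pose out of reach is approached as far as the arm can. A call is refused whole if a number of a shift passes 5 or a number of a turn 8.59, either way. A call with a gripper value outside its range is refused whole. The fingers move at their own pace and stop on an object; "squeeze" is the grip in N (left out, the last holds). Time passes only in rows, so rows that do not move let the fingers close. It gives the time, the measured TCP pose, the force and the opening at its end, in the units of the state.
- telemetry.sense(): the state, without advancing time (a new reading comes with each control period).
- viewer.read_camera(name): name is "scene" or "top"; returns a dict with "img" (400x640x3 uint8, red, green, blue), "fx", "fy", "cx", "cy" (pixels), "pose" (4x4, takes a point from camera to world coordinates). Camera axes: x right, y down, z forward; pixel columns grow to the right and rows downward; lengths in m; the calibration is good to about 2 mm. A picture is of the moment at which its call begins. There is no depth.
- order.hand_in(): hands the job in, once; it reports no verdict.
The state is a dict: "time": time; "qpos": joint angles; "joint_vel": joint speeds; "effort": joint torques, N m; "eef_pos": TCP position; "orientation": TCP orientation; "ft_force": force on the tool from outside, world axes, zero at the start; "wrist_torque": the same for the moment, N m; "width": finger opening in m.
Only numpy, scipy, OpenCV 4.12 (cv2) and the standard library are available. Lean on these libraries where they do the work, as an engineer would, in place of code of your own. Each camera call takes 0.05 s, during which the arm holds its last target.

## Working session

There is one attempt and no reset: what is moved stays moved. The work goes in short steps, Python scripts to look and compute and a tool call to move; the robot and the scene stay as the last step left them, time stands still between calls to the robot, and variables do not carry over. Pictures are saved under pics/ and viewed, and the job is handed in when it is done.

Besides the shell and the picture viewer there is one more tool, called after "Call:" as name(argument=value, ...), one argument or row to a line, values as JSON. apply_moves: Moves the arm, as the interface text tells. Its arguments: {"type":"object","properties":{"commands":{"type":"array","items":{"type":"number"}},"squeeze":{"type":"number"}},"required":["commands"]}

```bash
mkdir -p pics; ls; cat > h.py <<'E'
import numpy as np, cv2
from bench import telemetry, viewer, order
E
python3 - <<'E'
from h import *
print(telemetry.sense())
for n in ("scene","top"):
    c=viewer.read_camera(n)
    cv2.imwrite(f"pics/{n}0.png",c["img"][...,::-1]); np.save(n+"_cal.npy",{k:c[k] for k in("fx","fy","cx","cy","pose")},allow_pickle=True)
    print(n,c["fx"],c["fy"],c["cx"],c["cy"],c["pose"].round(4).tolist() if hasattr(c["pose"],"round") else c["pose"])
E
```

```text
pics
{'time': 0.0, 'qpos': array([ 1.14340598e+00,  3.00481517e-01,  1.52161452e+00, -1.61176363e-05,
        1.32068964e+00, -6.65965132e-02]), 'joint_vel': array([-6.47287041e-04,  2.58778883e-05,  2.89190999e-04, -4.75581278e-04,
       -7.43194367e-05,  4.11795441e-04]), 'effort': array([ 6.89854533e-04, -5.43491507e+01, -3.61802602e+01, -5.78729086e-06,
        3.88113986e-03, -3.38262964e-05]), 'eef_pos': array([0.1941458 , 0.51455431, 0.40410133]), 'orientation': array([ 0.58123611, -0.40239836,  0.5819547 ,  0.40195632]), 'ft_force': array([-0.147301  ,  0.36013938, -0.44731869]), 'wrist_torque': array([-0.01558672,  0.03560843, -0.01836051]), 'width': 0.08535967752956734}
scene 402.1797667862387 402.1797667862387 321.1772522617187 200.24066983050952 [[-0.2953, 0.5946, -0.7478, 1.2653], [0.9553, 0.1735, -0.2393, 0.2426], [-0.0125, -0.7851, -0.6193, 0.6982], [0.0, 0.0, 0.0, 1.0]]
top 433.7829943542496 433.7829943542496 329.39387661637767 196.41546854779475 [[-0.005, -0.9942, 0.1077, 0.405], [-0.9998, 0.003, -0.0188, 0.0188], [0.0184, -0.1078, -0.994, 1.3244], [0.0, 0.0, 0.0, 1.0]]
```

View pics/scene0.png

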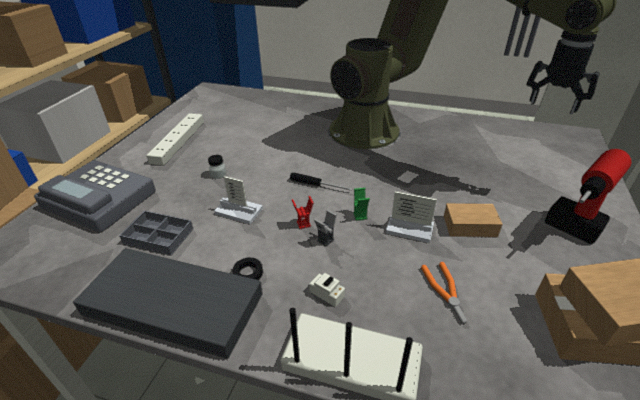

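View pics/top0.png

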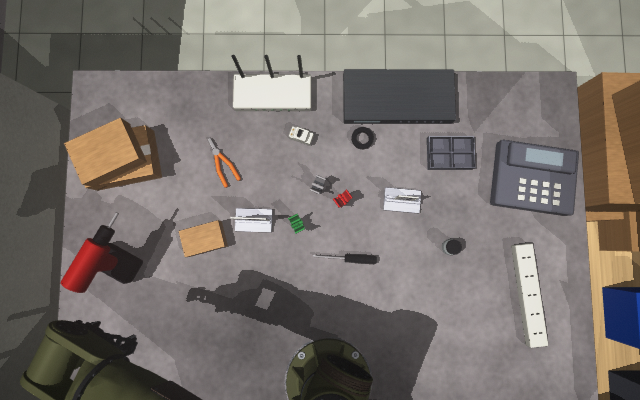

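The three clips in the scene view are grey (326,230), red (303,212) and green (361,205). Grey steel fits the description. The cards are at (414,212), which is wider, and (235,192), which is narrower. I'll confirm both in enlarged crops.

```bash
python3 - <<'E'
import cv2
s=cv2.imread("pics/scene0.png");t=cv2.imread("pics/top0.png")
def crop(im,x0,y0,w,h,k,n): cv2.imwrite(n,cv2.resize(im[y0:y0+h,x0:x0+w],None,fx=k,fy=k,interpolation=cv2.INTER_CUBIC))
crop(s,280,180,100,75,8,"pics/s_clip.png")
crop(t,280,165,80,60,10,"pics/t_clip.png")
crop(s,370,180,80,60,10,"pics/s_card.png")
crop(t,220,190,80,60,10,"pics/t_card.png")
E
```

```text
(no output)
```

View pics/s_clip.png

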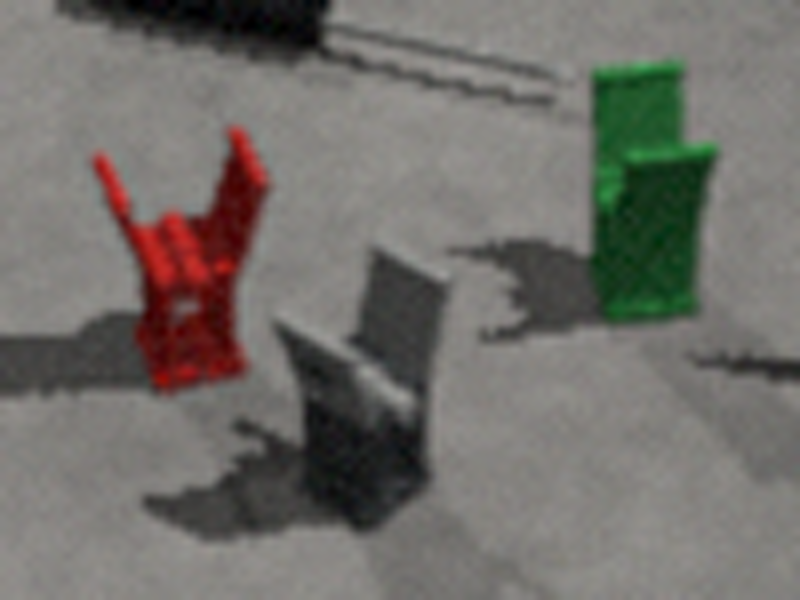

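View pics/t_clip.png

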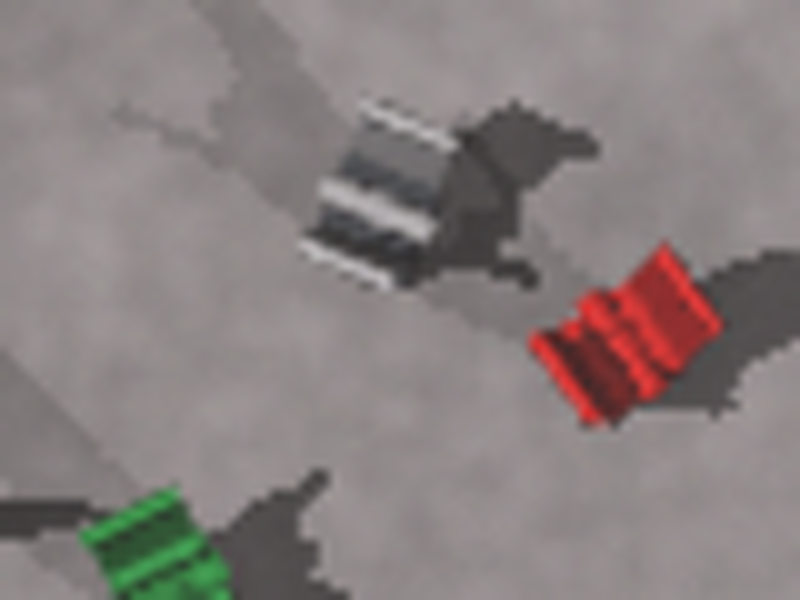

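View pics/s_card.png

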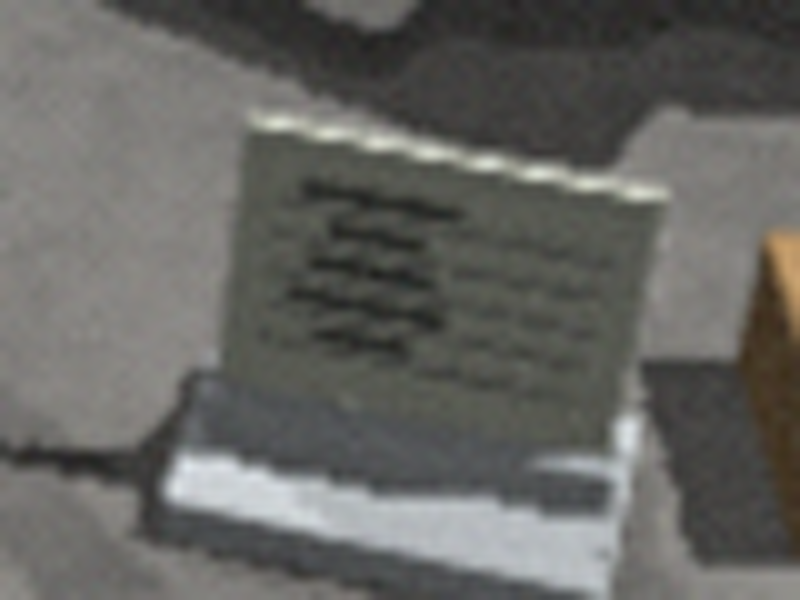

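View pics/t_card.png

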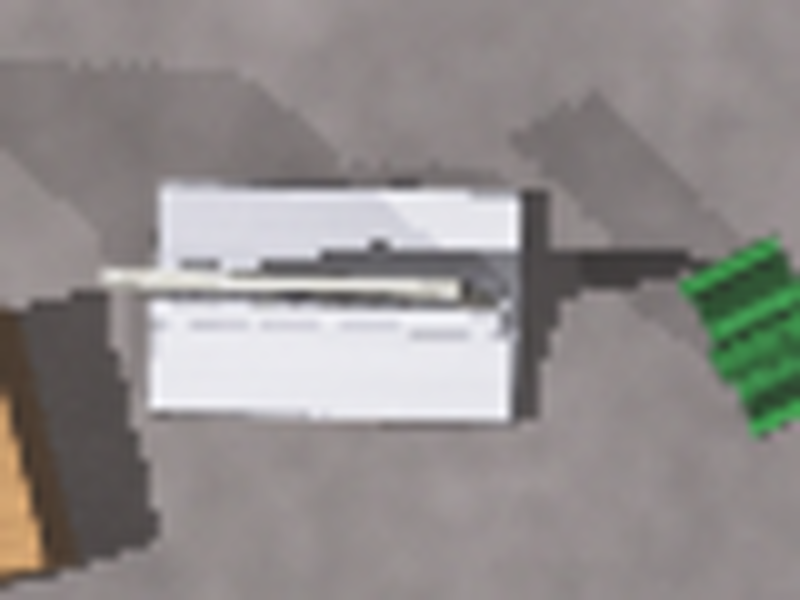

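```bash
cat >> h.py <<'E'
def cal(n): return np.load(f"{n}_cal.npy",allow_pickle=True).item()
def onz(n,p,z):
    c=cal(n);P=np.array(c["pose"]);d=P[:3,:3]@[(p[0]-c["cx"])/c["fx"],(p[1]-c["cy"])/c["fy"],1]
    return P[:3,3]+d*(z-P[2,3])/d[2]
def proj(n,X):
    c=cal(n);P=np.array(c["pose"]);q=P[:3,:3].T@(np.array(X)-P[:3,3]);return np.array([q[0]/q[2]*c["fx"]+c["cx"],q[1]/q[2]*c["fy"]+c["cy"]])
def tri(ps,pt):
    A=[];b=[]
    for n,p in(("scene",ps),("top",pt)):
        o=np.array(cal(n)["pose"])[:3,3];d=onz(n,p,0)-o;d/=np.linalg.norm(d);M=np.eye(3)-np.outer(d,d);A.append(M);b.append(M@o)
    return np.linalg.lstsq(np.vstack(A),np.hstack(b),rcond=None)[0]
def un(x0,y0,k,x,y): return ((x+.5)/k-.5+x0,(y+.5)/k-.5+y0)
E
python3 - <<'E'
from h import *
S=lambda x,y:un(280,180,8,x,y);T=lambda x,y:un(280,165,10,x,y)
A=[T(365,103),T(455,147),T(303,243),T(392,287)]
W=[onz("top",a,.0805) for a in A]
for a in W: print("tip",a.round(4),"->scene crop",((proj("scene",a)-[280,180])*8).round(0))
W=np.array(W);c=W.mean(0);print("center",c, "len",np.linalg.norm(W[0]-W[1]),np.linalg.norm(W[2]-W[3]),"gap",np.linalg.norm(W[0]+W[1]-W[2]-W[3])/2)
u=(W[1]-W[0]+W[3]-W[2]);print("hinge ang deg",np.degrees(np.arctan2(u[1],u[0])));v=W[0]+W[1]-W[2]-W[3];print("across ang",np.degrees(np.arctan2(v[1],v[0])))
print("hinge pix center z.045:",onz("top",T(377,210),.047))
# scene side
B=[S(375,250),S(447,283),S(277,322),S(412,403)]
for b in B: print("scene tip",onz("scene",b,.0805).round(4))
C=lambda x,y:un(370,180,10,x,y);D=lambda x,y:un(220,190,10,x,y)
for ps,pt in(((250,121),(103,276)),((668,191),(465,290))):
    ps=C(*ps);pt=D(*pt);print("card",onz("scene",ps,.11).round(4),onz("top",pt,.11).round(4),tri(ps,pt).round(4))
ft=[onz("top",D(*p),.028) for p in((160,185),(522,190),(513,422),(148,412))]
print(np.round(ft,4),np.mean(ft,0))
E
```

```text
tip [0.6028 0.0336 0.0805] ->scene crop [342. 352.]
tip [0.5898 0.0076 0.0805] ->scene crop [270. 307.]
tip [0.5619 0.0516 0.0805] ->scene crop [440. 275.]
tip [0.549  0.0259 0.0805] ->scene crop [370. 233.]
center [0.57588206 0.02967766 0.0805    ] len 0.029079164588718637 0.02870960975645143 gap 0.04466797241076617
hinge ang deg -116.52592971384628
across ang -23.979052573466397
hinge pix center z.045: [0.57595059 0.03051209 0.047     ]
scene tip [0.5549 0.0282 0.0805]
scene tip [0.5636 0.053  0.0805]
scene tip [0.5945 0.0101 0.0805]
scene tip [0.6169 0.0576 0.0805]
card [0.4732 0.1758 0.11  ] [0.4792 0.2739 0.11  ] [0.4872 0.2222 0.1367]
card [0.473  0.2745 0.11  ] [0.4749 0.1731 0.11  ] [0.4731 0.2248 0.102 ]
[[0.5113 0.2747 0.028 ]
 [0.5095 0.1668 0.028 ]
 [0.4403 0.1689 0.028 ]
 [0.4438 0.277  0.028 ]] [0.47621803 0.2218485  0.028     ]
```

```bash
cat >> h.py <<'E'
from scipy.spatial.transform import Rotation as Ro
def R(s): w,x,y,z=s["orientation"];return Ro.from_quat([x,y,z,w]).as_matrix()
def plan(tgt_tcp,zyaw):
    s=telemetry.sense();M=R(s);x=np.array([0,0,-1.]);a=np.radians(zyaw);z=np.array([np.cos(a),np.sin(a),0])
    if z@M[:,2]<0: z=-z
    T=np.c_[x,np.cross(z,x),z]
    rv=np.degrees(Ro.from_matrix(M.T@T).as_rotvec())
    d=np.array(tgt_tcp)-s["eef_pos"]
    print("t",s["time"],"pos",s["eef_pos"].round(4),"zyaw",np.degrees(np.arctan2(M[1,2],M[0,2])).round(2),"q",s["qpos"].round(2),"F",s["ft_force"].round(1),"w",s["width"].round(4))
    print("rotvec tool",rv.round(2),"shift cm tool(now)",(M.T@d*100).round(2),"tool(after)",(T.T@d*100).round(2))
E
python3 - <<'E'
from h import *
plan([.578,.031,.30],-25.5)
M=R(telemetry.sense());print(M.round(3))
E
```

```text
Traceback (most recent call last):
  File "h.py", line 23, in plan
    print("t",s["time"],"pos",s["eef_pos"].round(4),"zyaw",np.degrees(np.arctan2(M[1,2],M[0,2])).round(2),"q",s["qpos"].round(2),"F",s["ft_force"].round(1),"w",s["width"].round(4))
                                                                                                                                                                ^^^^^^^^^^^^^^^^
AttributeError: 'float' object has no attribute 'round'
```

```bash
sed -i 's/s\["width"\].round(4)/round(s["width"],4)/; s/"t",s\["time"\]/"t",round(s["time"],2)/' h.py
python3 - <<'E'
from h import *
plan([.578,.031,.30],-25.5)
M=R(telemetry.sense());print(M.round(3))
E
```

```text
t 0.1 pos [0.1941 0.5146 0.4042] zyaw 69.33 q [ 1.14  0.3   1.52 -0.    1.32 -0.07] F [-0.1 -0.3 -0.1] w 0.0856
rotvec tool [-8.517e+01 -5.000e-02 -5.000e-02] shift cm tool(now) [ 10.45 -52.98 -31.68] tool(after) [ 10.42  27.12 -55.46]
[[-0.    -0.936  0.353]
 [-0.001  0.353  0.936]
 [-1.     0.    -0.001]]
```

Call:
apply_moves(
  commands=[0,0,0,8,0,0,1,0,0,0,8,0,0,1,0,0,0,8,0,0,1,0,0,0,8,0,0,1,0,0,0,8,0,0,1,0,0,0,8,0,0,1,0,0,0,8,0,0,1,0,0,0,8,0,0,1,0,0,0,8,0,0,1,0,0,0,8,0,0,1],
  squeeze=30,
)

```text
time: 1.1
eef_pos: [0.1942, 0.5146, 0.4043]
orientation: [0.704, 0.068, 0.704, -0.068]
ft_force: [-0.2, 0.2, 1.3]
width: 0.0854
```

Call:
apply_moves(
  commands=[0,0,0,8,0,0,1,0,0,0,6.8,0,0,1,0,0,0,0,0,0,1],
)

```text
time: 1.4
eef_pos: [0.1942, 0.5146, 0.4044]
orientation: [0.69, 0.156, 0.69, -0.157]
ft_force: [-0.9, 0.7, 0.3]
width: 0.0855
```

```bash
python3 - <<'E'
from h import *
plan([.578,.031,.30],-25.5)
E
```

```text
t 1.4 pos [0.1942 0.5146 0.4044] zyaw -25.58 q [1.14 0.3  1.52 0.   1.32 1.59] F [-0.9  0.7  0.3] w 0.0855
rotvec tool [-0.08  0.    0.04] shift cm tool(now) [ 10.46 -27.04  55.5 ] tool(after) [ 10.44 -27.12  55.46]
```

Call:
apply_moves(
  commands=[0.5,-1.9,4,0,0,0,1,0.5,-1.9,4,0,0,0,1,0.5,-1.9,4,0,0,0,1,0.5,-1.9,4,0,0,0,1,0.5,-1.9,4,0,0,0,1,0.5,-1.9,4,0,0,0,1,0.5,-1.9,4,0,0,0,1,0.5,-1.9,4,0,0,0,1,0.5,-1.9,4,0,0,0,1,0.5,-1.9,4,0,0,0,1],
)

```text
time: 2.4
eef_pos: [0.4744, 0.1694, 0.3545]
orientation: [0.69, 0.154, 0.69, -0.154]
ft_force: [0.3, 1.1, 0.4]
width: 0.0857
```

Call:
apply_moves(
  commands=[1,-2,4,0,0,0,1,1.5,-2,4,0,0,0,1,1.5,-2,4,0,0,0,1,1.4,-2,3.5,0,0,0,1,0,0,0,0,0,0,1,0,0,0,0,0,0,1],
)

```text
time: 3.0
eef_pos: [0.5792, 0.0316, 0.3]
orientation: [0.689, 0.155, 0.69, -0.155]
ft_force: [0.1, 1.0, -0.4]
width: 0.0854
```

```bash
python3 - <<'E'
from h import *
plan([.578,.031,.22],-25.5)
for n in("top","scene"):
    c=viewer.read_camera(n)["img"][...,::-1];cv2.imwrite(f"pics/{n}1.png",c)
    b=proj(n,[.577,.03,.1]);x,y=int(b[0])-50,int(b[1])-37
    cv2.imwrite(f"pics/{n}1c.png",cv2.resize(c[y:y+75,x:x+100],None,fx=7,fy=7,interpolation=cv2.INTER_CUBIC));print(x,y)
E
```

```text
t 3.0 pos [0.5792 0.0316 0.3   ] zyaw -25.39 q [-0.01  0.47  1.54  0.    1.13  0.43] F [ 0.1  1.  -0.4] w 0.0854
rotvec tool [ 0.11 -0.07  0.03] shift cm tool(now) [ 8.   -0.1  -0.07] tool(after) [ 8.   -0.1  -0.08]
267 145
274 173
```

View pics/scene1c.png

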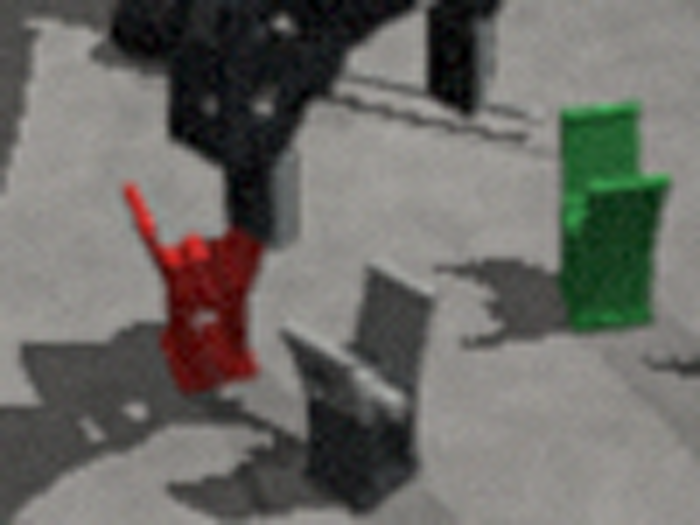

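View pics/top1c.png

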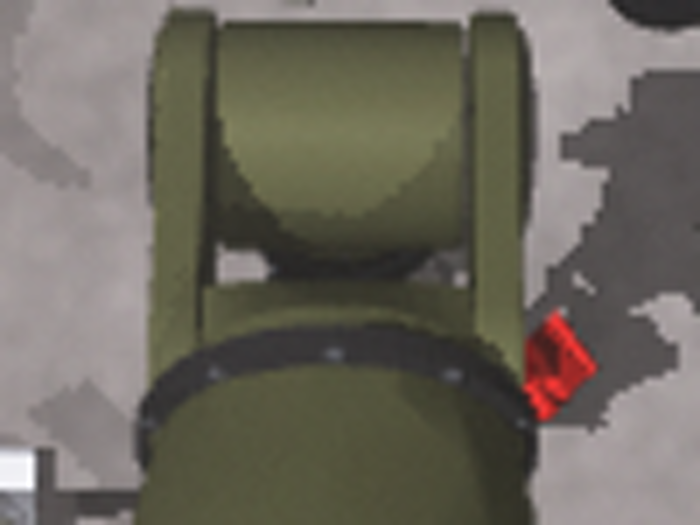

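```bash
python3 - <<'E'
from h import *
s=telemetry.sense();M=R(s)
for sg in(1,-1):
  for w in(-.011,.011):
    print(sg,w,((proj("scene",s["eef_pos"]+M@[.160,w,sg*.0427])-[267,145])*7+3).round(0))
e=np.radians(-25.5);ex=np.array([np.cos(e),np.sin(e),0]);ey=np.array([-ex[1],ex[0],0])
for c in((.576,.030),(.579,.031)):
  for sg in(1,-1): print(c,[((proj("scene",np.array([*c,.081])+ex*sg*.0245+ey*w)-[267,145])*7+3).round(0) for w in(-.015,.015)])
E
```

```text
1 -0.011 [295. 415.]
1 0.011 [345. 445.]
-1 -0.011 [472. 296.]
-1 0.011 [523. 322.]
(0.576, 0.03) [array([324., 518.]), array([390., 558.])]
(0.576, 0.03) [array([422., 449.]), array([488., 486.])]
(0.579, 0.031) [array([324., 524.]), array([390., 564.])]
(0.579, 0.031) [array([422., 454.]), array([488., 492.])]
```

Three clips are in view, and the grey one agrees in both views at about (0.579, 0.031). The gripper is centred over it and the yaw matches, so I'm descending 7.8 cm and closing.

Call:
apply_moves(
  commands=[2,0,0,0,0,0,1,2,0,0,0,0,0,1,2,0,0,0,0,0,1,1,0,0,0,0,0,1,0.8,0,0,0,0,0,1,0,0,0,0,0,0,1,0,0,0,0,0,0,1],
)

```text
time: 3.8
eef_pos: [0.5793, 0.0323, 0.2235]
orientation: [0.69, 0.156, 0.689, -0.156]
ft_force: [0.4, 0.7, -0.0]
width: 0.0853
```

```bash
cat >> h.py <<'E'
def shot(tag,n,X,k=7,w=100,h=75):
    c=viewer.read_camera(n)["img"][...,::-1];b=proj(n,X);x=int(np.clip(int(b[0])-w//2,0,640-w));y=int(np.clip(int(b[1])-h//2,0,400-h))
    cv2.imwrite(f"pics/{tag}.png",cv2.resize(c[y:y+h,x:x+w],None,fx=k,fy=k,interpolation=cv2.INTER_CUBIC));print(tag,x,y,k)
E
python3 - <<'E'
from h import *
plan([.579,.031,.221],-25.5)
shot("s2","scene",[.579,.031,.1])
E
```

```text
t 3.8 pos [0.5793 0.0323 0.2235] zyaw -25.44 q [-0.01  0.57  1.59 -0.    0.98  0.44] F [ 0.4  0.7 -0. ] w 0.0853
rotvec tool [ 0.06  0.05 -0.02] shift cm tool(now) [ 0.25 -0.13  0.03] tool(after) [ 0.25 -0.13  0.04]
s2 274 173 7
```

View pics/s2.png

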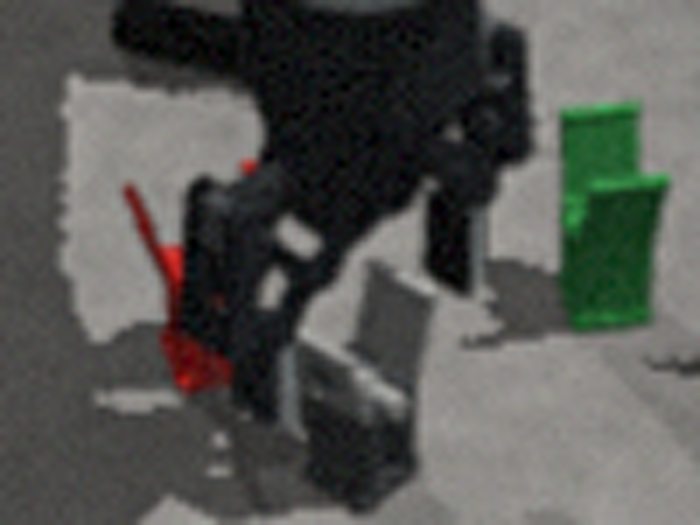

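```bash
cat >> h.py <<'E'
def overlay(tag,out,x0,y0,k,c,yaw,n="scene",z0=0.042):
    im=cv2.imread(f"pics/{tag}.png");e=np.radians(yaw);ex=np.array([np.cos(e),np.sin(e),0]);ey=np.array([-ex[1],ex[0],0])
    def P(a,b,z): q=(proj(n,np.array([*c,z0+z])+ex*a+ey*b)-[x0,y0])*k+k/2-.5;return tuple(int(round(v)) for v in q)
    for sg,col in((1,(0,255,255)),(-1,(255,255,0))):
        for prof in([(.025,.039),(.0115,.004),(.0115,-.004),(.002,-.042)],):
            for b in(-.015,.015):
                for (a,z),(a2,z2) in zip(prof,prof[1:]): cv2.line(im,P(sg*a,b,z),P(sg*a2,b,z2),col,1)
            for a,z in prof: cv2.line(im,P(sg*a,-.015,z),P(sg*a,.015,z),col,1)
    cv2.imwrite(f"pics/{out}.png",im)
E
python3 - <<'E'
from h import *
overlay("s2","s2o",274,173,7,(.579,.031),-25.5)
overlay("t_clip","t_o",280,165,10,(.579,.031),-25.5,"top")
E
```

```text
(no output)
```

View pics/s2o.png

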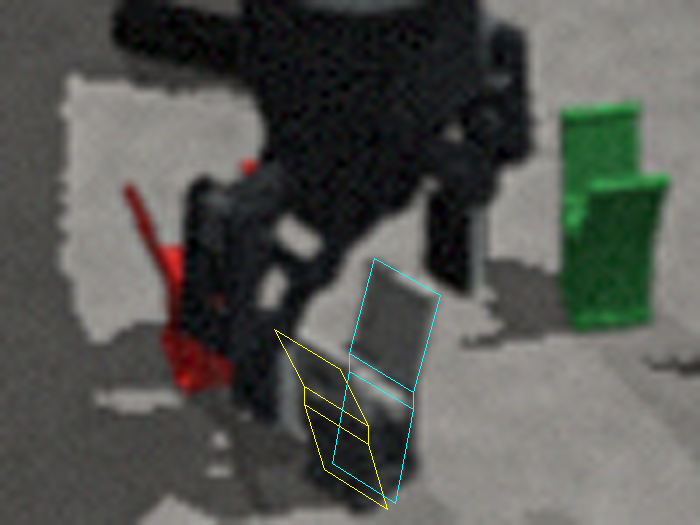

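View pics/t_o.png

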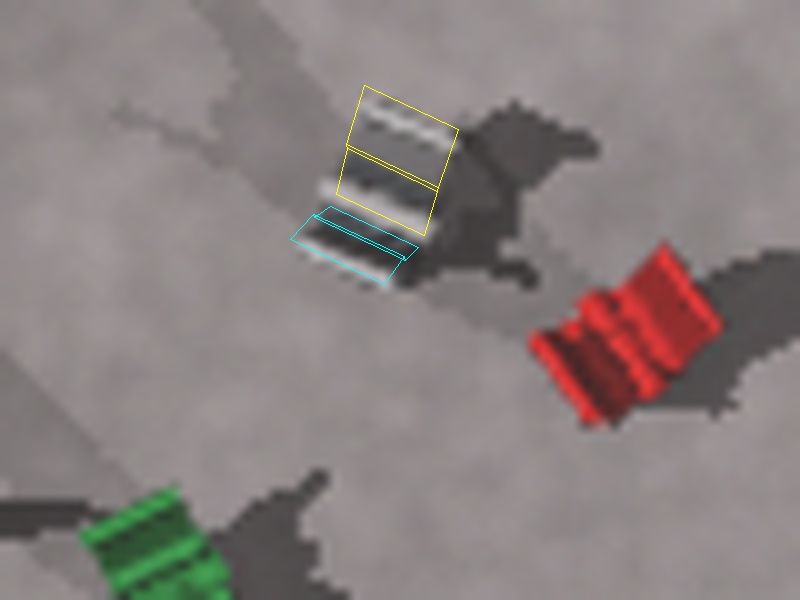

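The model fits in both views, and the fingers straddle the handles evenly. Closing.

Call:
apply_moves(
  commands=[0.2,0,0,0,0,0,0.3,0,0,0,0,0,0,0.1,0,0,0,0,0,0,-0.1,0,0,0,0,0,0,-0.3,0,0,0,0,0,0,-1,0,0,0,0,0,0,-1,0,0,0,0,0,0,-1,0,0,0,0,0,0,-1,0,0,0,0,0,0,-1],
  squeeze=30,
)

```text
time: 4.75
eef_pos: [0.5791, 0.0326, 0.2224]
orientation: [0.69, 0.156, 0.69, -0.156]
ft_force: [-8.1, 4.7, 19.7]
width: 0.035
```

```bash
python3 - <<'E'
from h import *
plan([.579,.031,.221],-25.5)
shot("s3","scene",[.579,.031,.1])
E
```

```text
t 4.75 pos [0.5791 0.0326 0.2224] zyaw -25.47 q [-0.01  0.57  1.59  0.    0.98  0.44] F [-8.1  4.7 19.7] w 0.035
rotvec tool [ 0.03 -0.   -0.05] shift cm tool(now) [ 0.14 -0.15  0.06] tool(after) [ 0.14 -0.15  0.06]
s3 274 173 7
```

View pics/s3.png

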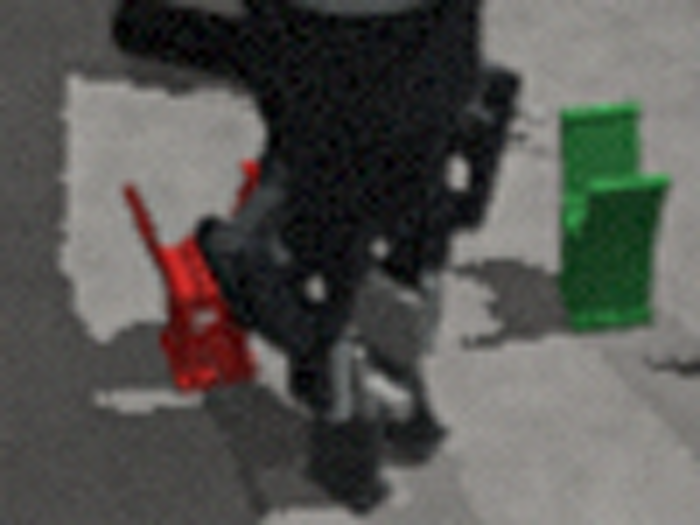

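Call:
apply_moves(
  commands=[0,0,0,0,0,0,-1,0,0,0,0,0,0,-1,0,0,0,0,0,0,-1,0,0,0,0,0,0,-1,0,0,0,0,0,0,-1],
  squeeze=30,
)

```text
time: 5.3
eef_pos: [0.5791, 0.0326, 0.2225]
orientation: [0.69, 0.156, 0.69, -0.156]
ft_force: [-10.7, 4.0, 19.4]
width: 0.0354
```

The fingers have stalled at 35 mm because the clip is pinned against the worktop. I'll lift slightly to free it.

Call:
apply_moves(
  commands=[-0.3,0,0,0,0,0,-1,-0.3,0,0,0,0,0,-1,-0.4,0,0,0,0,0,-1,-0.5,0,0,0,0,0,-1,-0.5,0,0,0,0,0,-1,-1,0,0,0,0,0,-1,0,0,0,0,0,0,-1,0,0,0,0,0,0,-1,0,0,0,0,0,0,-1],
  squeeze=30,
)

```text
time: 6.2
eef_pos: [0.579, 0.0321, 0.2505]
orientation: [0.69, 0.156, 0.69, -0.156]
ft_force: [-0.3, 0.1, -1.1]
width: 0.0272
```

```bash
python3 - <<'E'
from h import *
plan([.579,.031,.221],-25.5)
shot("s4","scene",[.579,.031,.1])
E
```

```text
t 6.2 pos [0.579  0.0321 0.2505] zyaw -25.47 q [-0.01  0.53  1.58 -0.    1.03  0.44] F [-0.3  0.1 -1.1] w 0.0272
rotvec tool [ 0.03 -0.02  0.01] shift cm tool(now) [ 2.95 -0.1   0.05] tool(after) [ 2.95 -0.1   0.05]
s4 274 173 7
```

View pics/s4.png

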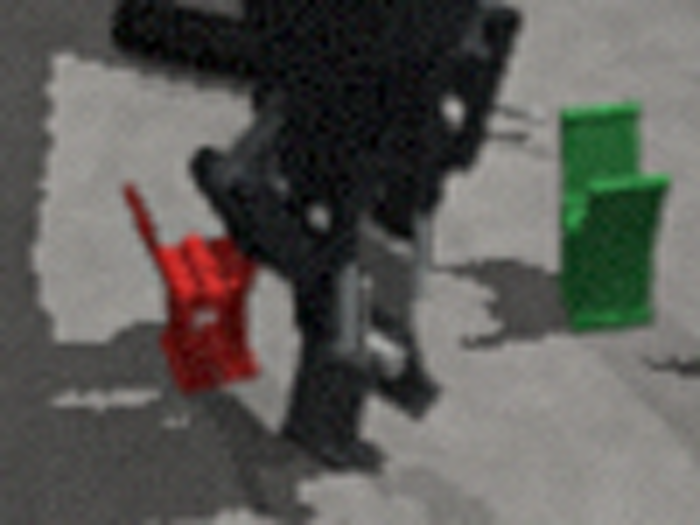

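Call:
apply_moves(
  commands=[-2,0,0,0,0,0,-1,-3,0,0,0,0,0,-1,-3,0,0,0,0,0,-1,-3,0,0,0,0,0,-1,0,0,0,-6,0,0,-1,0,0,0,-6,0,0,-1,0,0,0,-6,0,0,-1,0,0,0,-5.8,0,0,-1,0,0,0,0,0,0,-1,0,0,0,0,0,0,-1],
)

```text
time: 7.25
eef_pos: [0.5791, 0.0321, 0.3605]
orientation: [0.707, 0.011, 0.707, -0.011]
ft_force: [0.2, -0.4, -0.6]
width: 0.0274
```

```bash
python3 - <<'E'
from h import *
plan([.475,.2243,.36],-1.7)
shot("s5","scene",[.579,.031,.19])
E
```

```text
t 7.25 pos [0.5791 0.0321 0.3605] zyaw -1.84 q [-0.01  0.4   1.49 -0.    1.25  0.02] F [ 0.2 -0.4 -0.6] w 0.0274
rotvec tool [-0.14 -0.02  0.  ] shift cm tool(now) [  0.05  18.87 -11.02] tool(after) [  0.05  18.9  -10.97]
s5 274 142 7
```

View pics/s5.png

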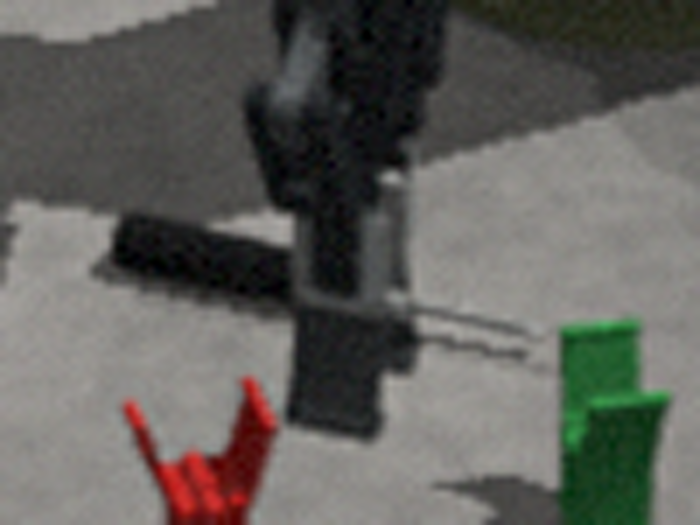

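```bash
cat >> h.py <<'E'
def onx(n,p,x):
    c=cal(n);P=np.array(c["pose"]);d=P[:3,:3]@[(p[0]-c["cx"])/c["fx"],(p[1]-c["cy"])/c["fy"],1]
    return P[:3,3]+d*(x-P[0,3])/d[0]
E
python3 - <<'E'
from h import *
for p in((290,417),(378,438),(298,298),(388,312)): print(onx("scene",un(274,142,7,*p),.592).round(4))
E
```

```text
[0.592  0.0126 0.1348]
[0.592  0.0421 0.1328]
[0.592  0.0163 0.183 ]
[0.592  0.0455 0.1835]
```

Call:
apply_moves(
  commands=[0,2,-1.2,0,0,0,-1,0,3.5,-2,0,0,0,-1,0,3.5,-2,0,0,0,-1,0,3.5,-2,0,0,0,-1,0,3.5,-2,0,0,0,-1,0,2.1,-1.2,0,0,0,-1,0,1,-0.6,0,0,0,-1,0,0,0,0,0,0,-1,0,0,0,0,0,0,-1],
)

```text
time: 8.2
eef_pos: [0.4751, 0.2256, 0.3606]
orientation: [0.707, 0.011, 0.707, -0.011]
ft_force: [0.4, -0.1, -1.0]
width: 0.027
```

```bash
python3 - <<'E'
from h import *
plan([.475,.2268,.318],-1.7)
shot("s6","scene",[.475,.225,.12])
shot("t6","top",[.475,.225,.12])
E
```

```text
t 8.2 pos [0.4751 0.2256 0.3606] zyaw -1.73 q [ 0.37  0.29  1.64 -0.    1.21  0.4 ] F [ 0.4 -0.1 -1. ] w 0.027
rotvec tool [-0.03  0.    0.01] shift cm tool(now) [ 4.26  0.12 -0.02] tool(after) [ 4.26  0.12 -0.02]
s6 365 155 7
t6 196 181 7
```

View pics/s6.png

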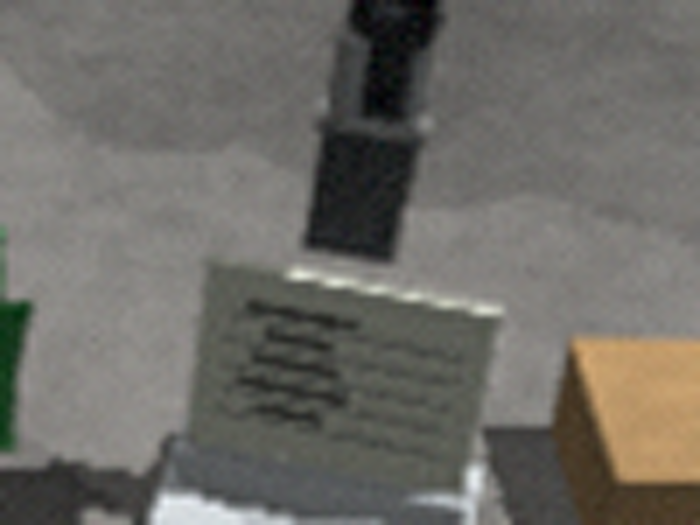

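View pics/t6.png

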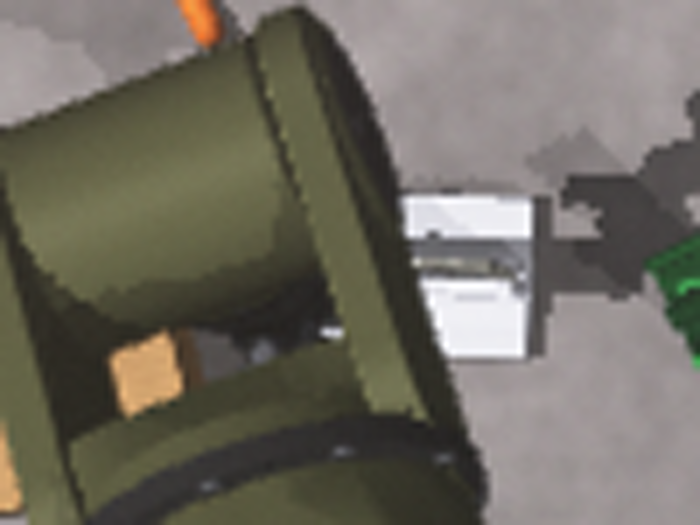

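The scene picture shows the clip hanging above the card. Its lips are at about (351,254) in the crop and the middle of the card edge at (354,288), so I need about 2.5 mm more in +y. Then I'll descend slowly and watch the force.

Call:
apply_moves(
  commands=[0.4,0.25,0,0,0,0,-1,0.5,0,0,0,0,0,-1,0.5,0,0,0,0,0,-1,0.5,0,0,0,0,0,-1,0.5,0,0,0,0,0,-1,0.3,0,0,0,0,0,-1,0,0,0,0,0,0,-1],
)

```text
time: 9.0
eef_pos: [0.4747, 0.2288, 0.3332]
orientation: [0.707, 0.01, 0.707, -0.01]
ft_force: [-0.9, 0.4, -1.0]
width: 0.0272
```

```bash
python3 - <<'E'
from h import *
plan([.475,.2281,.318],-1.7)
shot("s7","scene",[.475,.225,.12])
shot("t7","top",[.475,.2,.11],10,70,55)
E
```

```text
t 9.0 pos [0.4747 0.2288 0.3332] zyaw -1.67 q [0.38 0.32 1.67 0.   1.15 0.41] F [-0.9  0.4 -1. ] w 0.0272
rotvec tool [ 0.03 -0.04  0.02] shift cm tool(now) [ 1.52 -0.06  0.03] tool(after) [ 1.52 -0.06  0.03]
s7 365 155 7
t7 221 191 10
```

View pics/s7.png

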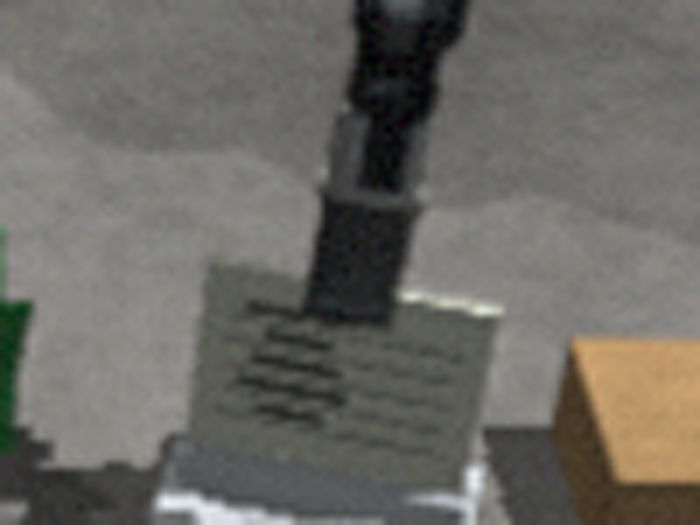

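View pics/t7.png

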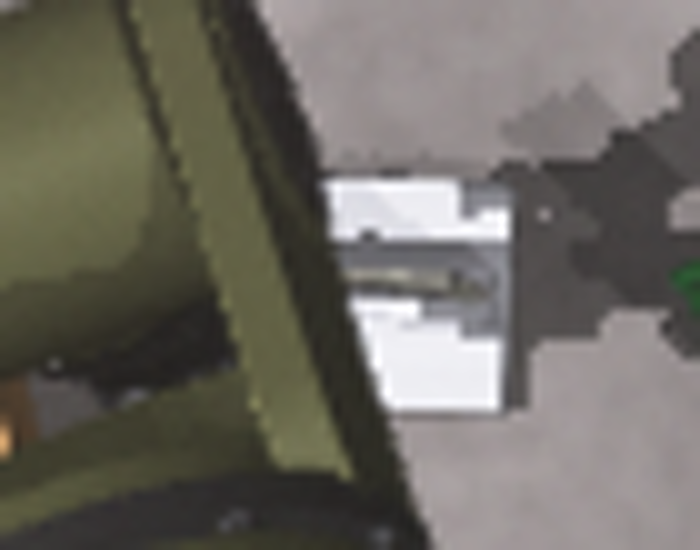

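```bash
python3 - <<'E'
from h import *
for p in((304,310),(388,325),(318,187),(420,203)): print(onx("scene",un(365,155,7,*p),.488).round(4))
E
```

```text
[0.488  0.2105 0.1066]
[0.488  0.2386 0.1063]
[0.488  0.2089 0.1575]
[0.488  0.2418 0.1577]
```

Call:
apply_moves(
  commands=[0.3,0,0,0,0,0,-1,0.3,0,0,0,0,0,-1,0.3,0,0,0,0,0,-1,0.3,0,0,0,0,0,-1,0.3,0,0,0,0,0,-1,0,0,0,0,0,0,-1,0,0,0,0,0,0,-1,0,0,0,0,0,0,-1],
)

```text
time: 9.9
eef_pos: [0.4748, 0.2288, 0.3188]
orientation: [0.707, 0.01, 0.707, -0.01]
ft_force: [0.7, -0.1, -0.8]
width: 0.0275
```

```bash
python3 - <<'E'
from h import *
plan([.475,.2281,.318],-1.7)
shot("s8","scene",[.475,.225,.12])
shot("t8","top",[.475,.2,.11],10,70,55)
plan([.475,.2281,.318],-1.7)
E
```

```text
t 9.9 pos [0.4748 0.2288 0.3188] zyaw -1.67 q [ 0.38  0.34  1.68 -0.    1.12  0.41] F [ 0.7 -0.1 -0.8] w 0.0275
rotvec tool [ 0.03  0.01 -0.  ] shift cm tool(now) [ 0.08 -0.07  0.02] tool(after) [ 0.08 -0.07  0.02]
s8 365 155 7
t8 221 191 10
t 10.0 pos [0.4748 0.2288 0.3188] zyaw -1.67 q [ 0.38  0.34  1.68 -0.    1.12  0.41] F [ 0.5 -0.4 -0.2] w 0.0272
rotvec tool [ 0.03  0.02 -0.01] shift cm tool(now) [ 0.08 -0.07  0.02] tool(after) [ 0.08 -0.07  0.02]
```

View pics/s8.png

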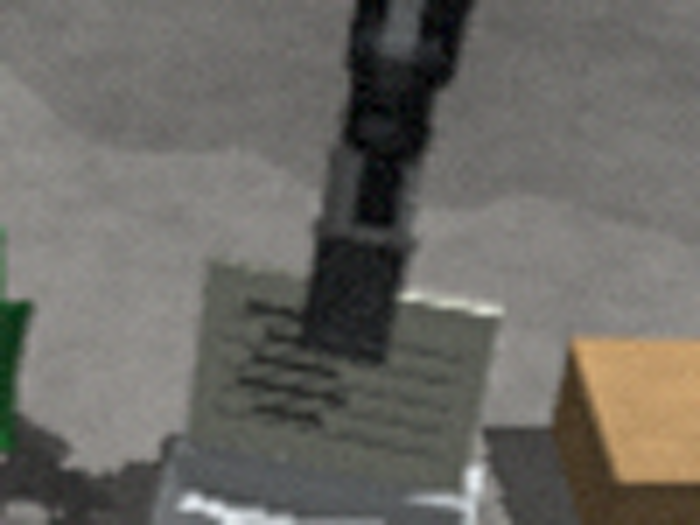

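View pics/t8.png

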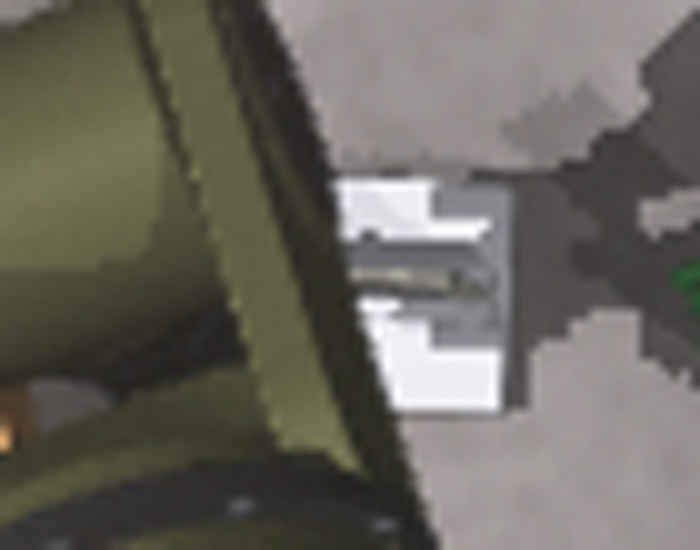

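```bash
python3 - <<'E'
from h import *
for p in((302,345),(386,361)): print(onx("scene",un(365,155,7,*p),.488).round(4))
a=cv2.imread("pics/s6.png").astype(int);b=cv2.imread("pics/s8.png").astype(int)
print("card right part diff px",np.abs(a-b)[290:480,420:510].mean())
order.hand_in()
E
```

```text
[0.488  0.2116 0.0916]
[0.488  0.2401 0.091 ]
card right part diff px 2.3507602339181286
the job is handed in; nothing more can be done
```

I picked up the grey steel clip by its handles, squeezed it open, and lowered it over the middle of the wider card's top edge. I handed the job in at about 10 s with the clip still held at 30 N. The hand-in gave no verdict.

**What the last checks showed**
- **Jaws:** the fingers closed to about 27 mm on the handles, which fits the 28 mm stop, so the jaws should be fully open. I did not measure the jaw angle directly.
- **Height:** the lips are at about z = 0.091 m, which puts the hinge at about 0.131 m, roughly 21 mm above the card's edge.
- **Along the edge:** the clip's centre is within about 2 mm of the card's middle. Its yaw matches the card to about 2°.
- **Contact:** the wrist force stayed at its noise level of about 1 N. The card looked unmoved in the before and after pictures. That noise is above the 0.3 N limit, so a light touch on the card cannot be ruled out.

**What disagreed or could not be checked**
- **Card position across its thickness:** the two cameras differed by about 4 mm (x of 0.473 against 0.477 m). I aimed at the middle, with about 8 mm clear each side. The arm blocks the top view there, so I could not confirm this directly.
- **First squeeze:** it stalled at 35 mm while the clip was pressed on the worktop with about 20 N. It closed fully once lifted.

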